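Line up the cue card block under the bench punch

TASK

Take the beech block out from under the low desk shelf and slide it, lying flat with its clip up, under the bench punch so that the centre of the scribed cross sits right under the punch tip. Then, with the block in place, lay the straightedge flat on the desk with its rib up, flush along one of the block's long sides and beside most of its length, as a stop for the next blocks, without shifting the cross from under the tip. Leave the lamp cover, handbell and flashlight standing where they are.

Things in the scene. Friction and masses are not known exactly. Their poses are not given: they have to be found in the camera images.
- block: Loose beech cue card block on a steel sole, 160 x 48 x 24 mm, about 0.6 kg. Origin: centre of underside; x along its length to the end with the cross, y across, z up. A chrome clip 28 mm wide stands on its top 33 to 70 mm along -x, to 40 mm above the desk. It starts clip end under the shelf, 50 to 65 mm of the cross end sticking out.
- block_mark (a point): Centre of the scribed black cross (30 mm lines with a 7 mm dot) on top of the block: 55 mm from the block's middle along its +x, 25 mm from that end, 24 mm above its underside.
- straightedge: Loose aluminium safety straightedge lying flat: plate 220 x 60 x 5 mm with a raised grip rib along its middle, 140 mm long, 12 mm wide, its top 27 mm above the underside; 0.3 kg. Origin: centre of underside; x along its length, y across, z up. Either long edge (30 mm from the centre line) may be used.
- punch: Fixed bench punch. Origin: on the desk under the tip; +y from tip to column. Foot 90 x 90 x 10 mm centred at y 97 mm; column 36 x 40 mm centred at y 105 mm, 185 mm tall; arm 30 mm wide, y -12 to 93 mm, 120 to 150 mm above the desk; ram 16 mm thick under its nose (y 0) down to 55 mm, then the tip. A lever with ball knob rises over the column to 220 mm, y up to 165 mm.
- punch_tip (a point): Lower end of the fixed punch tip, 34 mm above the desk: 10 mm over the top of the block.
- shelf: Fixed low plywood shelf: board 120 (x) x 160 (y) mm, 47 to 55 mm above the desk, on two side walls (inner faces 140 mm apart). Origin: on the desk under its centre; its mouth faces local -x, the mouth edge 60 mm from the origin. A clear acrylic cue card frame 130 mm wide stands on it at x 45 mm, to 157 mm above the desk.
- lamp_cover: Green glass lamp cover, a dome 90 mm in diameter, 72 mm tall, standing mouth down. Origin: centre of underside. Leave alone.
- handbell: Brass handbell with wooden handle standing upright, 72 mm in diameter, 120 mm tall. Origin: centre of underside. Leave alone.
- flashlight: Black steel flashlight standing on its 44 mm wide head, 120 mm tall. Origin: centre of underside. Leave alone.
Mind the look-alikes: they are no part of the job. Leave any blue, pink or purple look-alike of the punch alone.

How it is judged:
On the way, in this order (a step that is already met when the one before it is completed fails the run):
1. the block lies flat on the desk with the centre of its cross within 4 mm of straight under the punch tip (horizontal distance between block_mark and punch_tip below 0.004 m and angle between block's own z axis and vertical below 0.05 rad and height (world z) of block_mark below 0.028 m), for 0.3 s.
2. the straightedge lies flat and flush along a long side of the block ((y of straightedge in the frame of block between 0.051 and 0.057 m or y of straightedge in the frame of block between -0.057 and -0.051 m) and x of straightedge in the frame of block between -0.075 and 0.075 m and angle between the x axis of straightedge and the x axis of block, either way round below 0.03 rad and angle between straightedge's own z axis and vertical below 0.05 rad and height (world z) of straightedge below 0.004 m), for 0.2 s.
At the end, for the whole second after the job is handed in: The block lies flat, clip up, the centre of its cross within 4 mm (horizontally) of straight under the punch tip; the straightedge lies flat, rib up, along one long side of the block, gap under 3 mm, parallel within 0.03 rad, its middle within 75 mm of the block's middle lengthways; both at rest (all of step 1 and all of step 2 and linear speed of each of block, straightedge below 0.01 m/s); the robot touches nothing.
It fails at once if the lamp cover is moved more than 20 mm or tipped (distance of lamp_cover from where it was at the start of the episode above 0.02 m or angle between lamp_cover's own z axis and vertical above 0.25 rad).
It fails at once if the handbell is moved more than 20 mm or tipped (distance of handbell from where it was at the start of the episode above 0.02 m or angle between handbell's own z axis and vertical above 0.25 rad).
It fails at once if the flashlight is moved more than 20 mm or tipped (distance of flashlight from where it was at the start of the episode above 0.02 m or angle between flashlight's own z axis and vertical above 0.25 rad).
It also fails if it takes over 72 s, if anything falls off the work surface, if the arm or the gripper's body presses on something with over 40 N, if the wrist force passes 120 N, or if a joint passes its speed limit or range.

ROBOT

A 6-joint arm with a two-finger parallel gripper is mounted at the origin on the work surface. World frame = base frame: x ahead of the robot, y to its left, z up, the work surface at z = 0. Lengths are in m, angles in rad, forces in N, time in s.
With the tool pointing down it reaches from about 0.375 to 0.825 m from the base axis. Payload 5.5 kg.
Tool frame: the origin (TCP) lies at the very end of the fingers, on their centre line; the grasp point (between the pads) lies behind it (bot.pinch_z is the z of the grasp point in the tool frame, in m); z points along the fingers, y is the line along which they close (so a half turn about z gives the same grasp; the last joint's range is limited). The gripper opens to 85 mm and grips with 20 to 120 N. Pads are 22 mm wide; open, the fingers measure 114 mm over their backs; the gripper's body (76 mm by 85 mm) begins 54 mm behind the grasp point. The pads swing forward as they close: fully open they stand 13 mm farther back than shut.
Start: joints at [-1.183, 0.314, -0.047, 1.21, 0, 1.571], TCP at [0.227, -0.555, 0.231] pointing down, gripper open.
Joint ranges: [-2.67, 2.67], [-0.69, 1.73], [-1.03, 1.25], [-2.08, 2.16], [-1.42, 1.45], [-3.14, 3.14]. Speed limits (rad/s): [2.39, 2.39, 3.01, 3.14, 3.14, 3.14].

INTERFACE

Orientations are given as a unit quaternion [w, x, y, z].
In Python, from bench import bot gives the robot as it stands.
- The arm moves only by the tool play_rows, never from a script. Its argument "steps" is a list of rows, each a list of 3 entries, a list of its own where there are three numbers: the shift along the tool's x, y, z normalised to -1 to 1, where 1 is 0.025 m, then the turn, a rotation vector about the tool's x, y, z normalised to -1 to 1, where 1 is 5 degrees, then the finger opening in mm, from 0 to 85.4. A call has 1 to 20 rows; each row shifts and turns the commanded pose from where the row before left it, along the tool's axes as they then stand; what a row does not reach is not made up. A row lasts 1/8 s, in which the tool goes at most 62.5 mm and 10.7 degrees, less where a joint would pass 70% of its speed; a pose out of reach is approached as far as the arm can. A call with a number of a shift or a turn outside -1 to 1 is refused whole. A call with a gripper value outside its range is refused whole. The fingers move at their own pace and stop on an object; the grip force is fixed at half the most. Time passes only in rows, so rows that do not move let the fingers close. It gives the time, the measured TCP pose, the force, the opening and the grip force at its end, in the units of the state.
- bot.get_state(): the state, without advancing time (a new reading comes with each control period).
- bot.snapshot(name): name is "scene" or "top"; returns a dict with "frame" (400x640x3 uint8, red, green, blue), "vfov" (degrees; the focal length in pixels is half the picture's height over the tangent of half this angle, whatever the lens; pixels are square), "cx", "cy" (the principal point, pixels), "k1" (the pictures are not rectified: a ray, as slopes to the right and down, at radius r is drawn at 1 + k1 r^2 times it, then the intrinsics apply), "origin" and "attitude" of the camera in the world. Camera axes: x right, y up, looking along -z (the intrinsics and any distortion apply to the point x, -y, -z); pixel columns grow to the right and rows downward; lengths in m; the calibration is good to about 2 mm. A picture is of the moment at which its call begins. There is no depth.
- bot.finish_job(): hands the job in; it is judged then, once.
The state is a dict: "time_s": time; "joint_positions": joint angles; "dq": joint speeds; "joint_torque": joint torques, N m; "tool_pos": TCP position; "ee_rot": TCP orientation; "wrist_force": force on the tool from outside, world axes, zero at the start; "ft_torque": the same for the moment, N m; "width": finger opening in m; "grip_force": force on a finger pad.
Only numpy, scipy, OpenCV 4.12 (cv2) and the standard library are available. Lean on these libraries where they do the work, as an engineer would, in place of code of your own. Each camera call takes 0.05 s, during which the arm holds its last target. There are 200 camera calls.

## Working session

There is one attempt and no reset: what is moved stays moved. The work goes in short steps, Python scripts to look and compute and a tool call to move; the robot and the scene stay as the last step left them, time stands still between calls to the robot, and variables do not carry over. Pictures are saved under pics/ and viewed, at most 10 in all, crops included, and the job is handed in when it is done.

Besides the shell and the picture viewer there is one more tool, called as name(argument=value, ...) on one line, values as JSON. play_rows: Moves the arm, as the interface text tells. Scaled input: -1 to 1 covers 0.025 m each way for a shift and 5 degrees each way for a turn. Its arguments: {"type":"object","properties":{"steps":{"type":"array"}},"required":["steps"]}

```bash
ls; mkdir -p pics
python3 - <<'E'
from bench import bot
import cv2
for n in ("scene","top"):
    s=bot.snapshot(n); cv2.imwrite(f"pics/{n}0.png",s["frame"][:,:,::-1]); print({k:v for k,v in s.items() if k!="frame"})
print(bot.get_state(), bot.pinch_z)
E
```

```text
pics
{'vfov': 49.653991249128325, 'cx': 316.43669088185123, 'cy': 202.64081905710984, 'k1': -0.07522968796733115, 'origin': array([0.85056188, 0.35012158, 0.90556839]), 'attitude': array([0.40830673, 0.11385272, 0.24078432, 0.87312432])}
{'vfov': 57.8867886549252, 'cx': 323.5712026920355, 'cy': 200.92891054824597, 'k1': -0.004601794225907727, 'origin': array([0.33148286, 0.03386217, 0.96157112]), 'attitude': array([-0.69546645, -0.03912694,  0.06442791,  0.71459397])}
{'time_s': 0.1, 'joint_positions': array([-1.18300669e+00,  3.14162686e-01, -4.79576055e-02,  1.21021054e+00,
        2.44460636e-05,  1.57083173e+00]), 'dq': array([ 0.00052634, -0.00239755,  0.00073368, -0.00028638,  0.00130118,
       -0.00198861]), 'joint_torque': array([-2.72164707e-04, -5.40766811e+01,  3.40540588e+01,  1.11919292e-02,
        2.02351185e-05,  8.27835379e-06]), 'tool_pos': array([ 0.22669883, -0.55496901,  0.23052578]), 'ee_rot': array([-7.55228236e-04,  9.81264341e-01,  1.92664746e-01, -1.35855338e-04]), 'wrist_force': array([ 0.56557726, -0.47380996,  0.17090307]), 'ft_torque': array([ 0.0113225 , -0.04584813, -0.02134816]), 'grip_force': 0.0, 'width': 0.08560894157477356} -0.0187
```

View pics/top0.png

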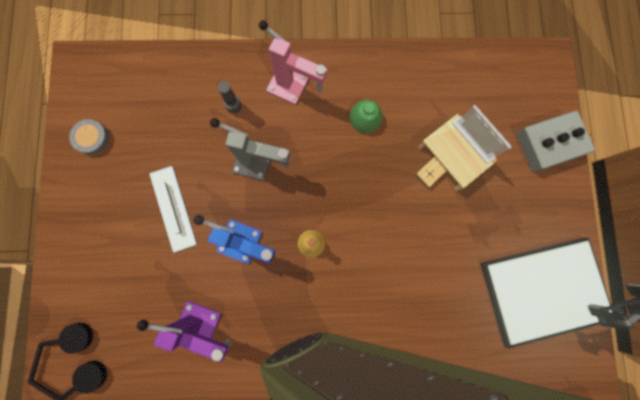

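View pics/scene0.png

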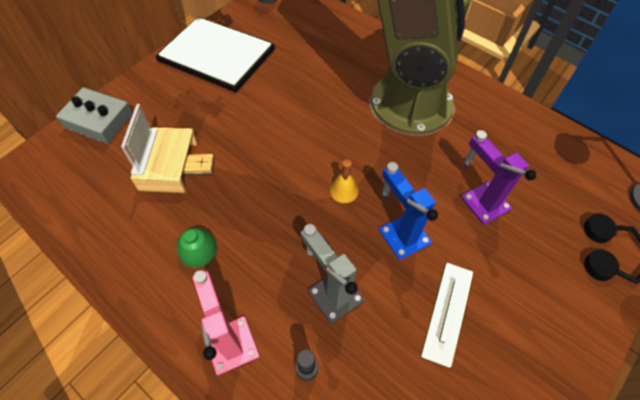

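```bash
cat > h.py <<'E'
import numpy as np, cv2
from scipy.spatial.transform import Rotation as R
from scipy.optimize import least_squares
def Rq(q): return R.from_quat(np.roll(q,-1)).as_matrix()
def cam(s):
    f=s["frame"].shape[0]/2/np.tan(np.radians(s["vfov"]/2)); return f,Rq(s["attitude"]),np.array(s["origin"])
def proj(s,P):
    f,A,o=cam(s); c=(np.atleast_2d(P)-o)@A; xy=np.c_[c[:,0],-c[:,1]]/-c[:,2:]
    xy=xy*(1+s["k1"]*(xy**2).sum(1,keepdims=True)); return xy*f+[s["cx"],s["cy"]]
def unproj(s,uv,z):
    f,A,o=cam(s); d=(np.atleast_2d(uv)-[s["cx"],s["cy"]])/f; x=d.copy()
    for _ in range(20): x=d/(1+s["k1"]*(x**2).sum(1,keepdims=True))
    r=np.c_[x[:,0],-x[:,1],-np.ones(len(x))]@A.T
    return (o+r*((z-o[2])/r[:,2])[:,None])
def crop(s,u0,v0,w,h,k): return cv2.resize(np.ascontiguousarray(s["frame"][v0:v0+h,u0:u0+w,::-1]),None,fx=k,fy=k,interpolation=cv2.INTER_CUBIC)
E
python3 - <<'E'
from h import *; from bench import bot
t=bot.snapshot("top"); s=bot.snapshot("scene")
a=crop(t,140,100,160,160,3.5); 
b=crop(t,400,100,70,100,2.8); c=crop(s,120,100,100,100,2.8)
o=np.zeros((560,560+240,3),np.uint8); o[:560,:560]=a; 
b=crop(t,410,105,60,100,4)[:280]; o[:280,560:800]=b; c=crop(s,160,140,60,70,4); o[280:560,560:800]=c
cv2.imwrite("pics/c1.png",o)
a=crop(s,290,215,190,160,4); cv2.imwrite("pics/c2.png",a[:600,:760])
print(unproj(t,[[430,174],[250,170],[173,209],[312,243],[367,116],[230,100]],0.0))
E
```

```text
[[ 0.54061672 -0.29757463  0.        ]
 [ 0.56249181  0.19383604  0.        ]
 [ 0.4612701   0.39628127  0.        ]
 [ 0.36150543  0.03113214  0.        ]
 [ 0.710259   -0.13147678  0.        ]
 [ 0.7631461   0.24919787  0.        ]]
```

View pics/c1.png

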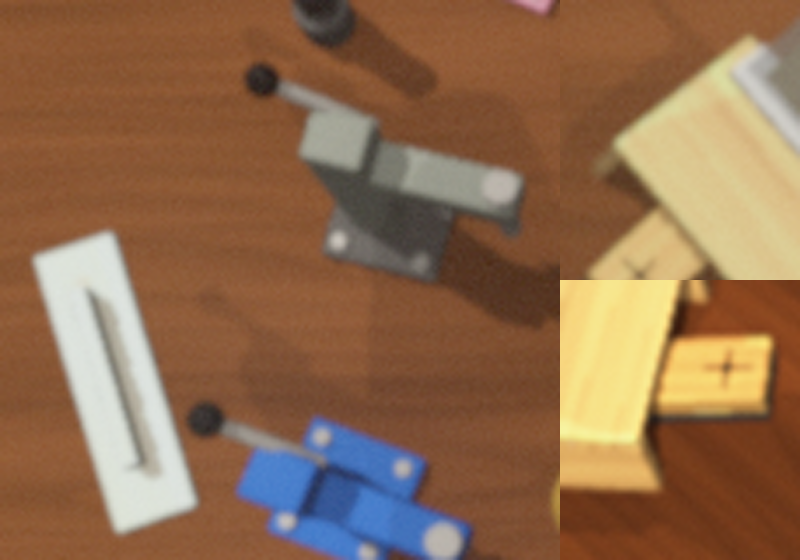

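View pics/c2.png

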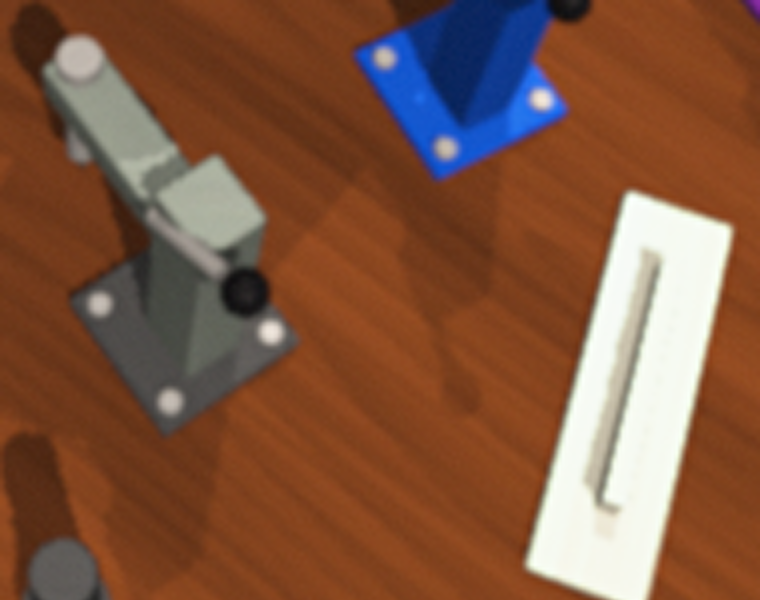

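```bash
cat > fit.py <<'E'
from h import *; from bench import bot
def fit(obs,x0):  # obs: list of (snap, local pt, uv)
    def res(p):
        c,sn=np.cos(p[2]),np.sin(p[2])
        return np.concatenate([proj(s,[p[0]+c*l[0]-sn*l[1],p[1]+sn*l[0]+c*l[1],l[2]])[0]-uv for s,l,uv in obs])
    r=least_squares(res,x0,loss="soft_l1"); return r.x,np.abs(res(r.x)).reshape(-1,2).round(1).tolist()
E
python3 - <<'E'
from fit import *
t=bot.snapshot("top"); s=bot.snapshot("scene")
T=lambda u,v:np.array([u/3.5+140-.36,v/3.5+100-.36]); S=lambda u,v:np.array([u/4+290-.38,v/4+215-.38])
m=lambda *a:np.array(a)/1000
P=[(t,m(-45,142,10),T(322,252)),(t,m(-45,52,10),T(435,280)),(t,m(15,-12,150),T(525,178)),(t,m(-15,-12,150),T(518,215)),
(t,m(18,125,185),T(315,108)),(t,m(18,85,185),T(380,120)),(t,m(-18,85,185),T(362,170)),(t,m(-18,125,185),T(300,157)),
(s,m(45,52,10),S(70,297)),(s,m(45,142,10),S(168,435)),(s,m(-45,142,10),S(298,340)),
(s,m(18,125,185),S(207,247)),(s,m(-18,125,185),S(265,217)),(s,m(-18,85,185),S(217,155)),(s,m(18,85,185),S(155,197))]
print("punch",*fit(P,[.6,.1,0]))
E=[(t,m(110,30,5),T(33,257)),(t,m(110,-30,5),T(113,230)),(t,m(-110,-30,5),T(198,505)),(t,m(-110,30,5),T(118,535))]
print(unproj(t,[e[2] for e in E],.005), unproj(s,[S(628,190),S(733,228),S(527,568)],.005))
print("cross",unproj(t,[[430-.4,172.1]],.024),unproj(s,[[201.6,161.6]],.024))
print("bell lamp flash scene",unproj(s,[[344,195],[197,255],[306,370]],0.01))
a=crop(t,405,95,115,105,7); cv2.imwrite("pics/c3.png",a[:600,:800])
E
```

```text
punch [ 0.56180517  0.09280649 -0.26503842] [[0.3, 0.4], [0.2, 0.3], [0.2, 1.1], [1.0, 0.6], [0.3, 1.4], [1.4, 0.6], [0.6, 0.4], [0.5, 0.2], [0.7, 0.2], [0.8, 0.5], [0.8, 0.7], [0.7, 3.0], [1.0, 0.5], [0.4, 1.7], [0.9, 1.8]]
[[0.55877557 0.46037266 0.005     ]
 [0.57858539 0.40086453 0.005     ]
 [0.36748851 0.33200658 0.005     ]
 [0.34709142 0.39005412 0.005     ]] [[0.36699042 0.33274585 0.005     ]
 [0.34887108 0.39099221 0.005     ]
 [0.57829816 0.40242563 0.005     ]]
cross [[ 0.54062229 -0.28859972  0.024     ]] [[ 0.5379763  -0.28715323  0.024     ]]
bell lamp flash scene [[ 0.37799811  0.04601743  0.01      ]
 [ 0.71745861 -0.11057532  0.01      ]
 [ 0.7474108   0.23971404  0.01      ]]
```

View pics/c3.png

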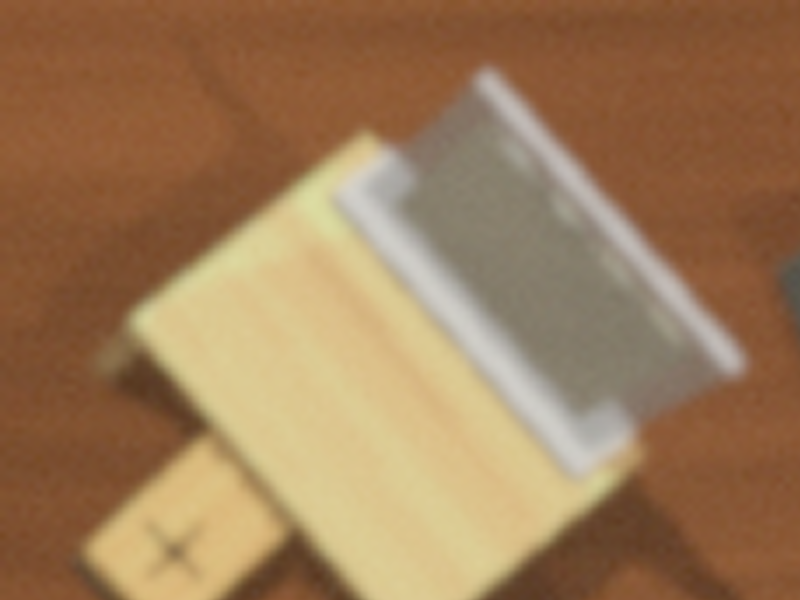

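Run:
```python
from fit import *
t=bot.snapshot("top"); s=bot.snapshot("scene")
T=lambda u,v:np.array([u/7+405-.43,v/7+95-.43])
b=unproj(t,[T(82,550),T(205,435),T(174,551)],.024); print("blk",b)
# refine scene: edges in scene crop at scale4 off(160,140)
S=lambda u,v:np.array([(u-560)/4+160-.38,(v-280)/4+140-.38])
c=unproj(s,[S(772,336),S(768,406),S(664,345),S(656,404),S(728,368)],.024); print(c)
sh=unproj(t,[T(133,318),T(370,130),T(640,450)],.055); print("shelf",sh)
a=lambda p,q:np.degrees(np.arctan2(*(q-p)[1::-1]))
print("yaw block +x", a(b[1],b[0]), a(c[2],c[0]),a(c[3],c[1]),a(c[0],c[1]), "shelf", a(sh[1],sh[0]),a(sh[2],sh[1]))
q=bot.get_state(); M=Rq(q["ee_rot"]); print(M.round(3))
# cross by dark centroid
for sn,(u,v) in ((t,(430,173)),(s,(202,162))):
    g=sn["frame"][v-4:v+5,u-5:u+6].astype(float).sum(2); w=np.clip(np.median(g)-40-g,0,None)
    yy,xx=np.mgrid[v-4:v+5,u-5:u+6]; p=[(w*xx).sum()/w.sum(),(w*yy).sum()/w.sum()]; print(p,unproj(sn,p,.024))
```

```text
blk [[ 0.53855414 -0.25233975  0.024     ]
 [ 0.58282567 -0.30334136  0.024     ]
 [ 0.53738924 -0.28789315  0.024     ]]
[[ 0.50261241 -0.28413863  0.024     ]
 [ 0.54178271 -0.24571197  0.024     ]
 [ 0.55207791 -0.33262179  0.024     ]
 [ 0.5859971  -0.30133266  0.024     ]
 [ 0.53798611 -0.28706686  0.024     ]]
shelf [[ 0.62021827 -0.26824795  0.055     ]
 [ 0.69277559 -0.36484852  0.055     ]
 [ 0.5654428  -0.45697195  0.055     ]]
yaw block +x 130.95934985832386 135.5746060369924 128.4821450581046 44.45092902114018 shelf 126.91045569063958 35.88519414959656
[[ 0.926  0.378 -0.   ]
 [ 0.378 -0.926  0.   ]
 [-0.    -0.    -1.   ]]
[np.float64(429.6176890156919), np.float64(173.4564907275321)] [[ 0.53690667 -0.28837515  0.024     ]]
[np.float64(201.10329531051966), np.float64(161.25031685678073)] [[ 0.53804503 -0.28895442  0.024     ]]
```

```bash
cat > go.py <<'E'
import sys; from h import *; from bench import bot
# usage: go.py x y z yaw -> turn (units 5deg about tool z), then shift in tool axes after the turn (units 25mm)
q=bot.get_state(); M=Rq(q["ee_rot"]); x,y,z,w=map(float,sys.argv[1:])
W=R.from_euler("z",w,degrees=True).as_matrix()@np.diag([1,-1,-1.])
rv=R.from_matrix(M.T@W).as_rotvec(degrees=True)
print("turn",(rv/5).round(3),"shift",(W.T@(np.array([x,y,z])-q["tool_pos"])/.025).round(3),"now",q["tool_pos"].round(4),"yaw",np.degrees(np.arctan2(M[1,0],M[0,0])).round(2),"w",round(q["width"],4),"F",q["wrist_force"].round(1),"j",q["joint_positions"].round(2),"t",q["time_s"])
E
python3 go.py .5355 -.286 .12 131.5
```

```text
turn [-2.0000e-03 -2.0000e-03 -2.1856e+01] shift [-0.11  16.386  4.447] now [ 0.2269 -0.5554  0.2312] yaw 22.22 w 0.0852 F [-0.1 -0.5 -0.1] j [-1.18  0.31 -0.05  1.21 -0.    1.57] t 0.4
```

play_rows(steps=[[[0, 0, 0], [0, 0, -1], 85], [[0, 0, 0], [0, 0, -1], 85], [[0, 0, 0], [0, 0, -1], 85], [[0, 0, 0], [0, 0, -1], 85], [[0, 0, 0], [0, 0, -1], 85], [[0, 0, 0], [0, 0, -1], 85], [[0, 0, 0], [0, 0, -1], 85], [[0, 0, 0], [0, 0, -1], 85], [[0, 0, 0], [0, 0, -1], 85], [[0, 0, 0], [0, 0, -1], 85], [[0, 0, 0], [0, 0, -1], 85], [[0, 0, 0], [0, 0, -1], 85], [[0, 0, 0], [0, 0, -1], 85], [[0, 0, 0], [0, 0, -1], 85], [[0, 0, 0], [0, 0, -1], 85], [[0, 0, 0], [0, 0, -1], 85], [[0, 0, 0], [0, 0, -1], 85], [[0, 0, 0], [0, 0, -1], 85], [[0, 0, 0], [0, 0, -1], 85], [[0, 0, 0], [0, 0, -1], 85]])

```text
time_s: 2.9
tool_pos: [0.2269, -0.5555, 0.2313]
ee_rot: [0.0, 0.482, 0.876, -0.0]
wrist_force: [-0.1, -0.5, -0.1]
width: 0.0853
grip_force: 0.0
```

```bash
python3 go.py .5355 -.286 .10 131.5
```

```text
turn [-0.000e+00  1.000e-03 -1.823e+00] shift [-0.107 16.388  5.254] now [ 0.2269 -0.5555  0.2313] yaw 122.38 w 0.0853 F [-0.1 -0.5 -0.1] j [-1.18  0.31 -0.05  1.21  0.   -0.18] t 2.9
```

play_rows(steps=[[[0, 0, 0], [0, 0, -0.91], 85], [[0, 0, 0], [0, 0, -0.91], 85], [[0, 0.96, 0.2], [0, 0, 0], 85], [[0, 0.96, 0.2], [0, 0, 0], 85], [[0, 0.96, 0.2], [0, 0, 0], 85], [[0, 0.96, 0.2], [0, 0, 0], 85], [[0, 0.96, 0.2], [0, 0, 0], 85], [[0, 0.96, 0.2], [0, 0, 0], 85], [[0, 0.96, 0.2], [0, 0, 0], 85], [[0, 0.96, 0.2], [0, 0, 0], 85], [[0, 0.96, 0.2], [0, 0, 0], 85], [[0, 0.96, 0.2], [0, 0, 0], 85], [[0, 0.96, 0.2], [0, 0, 0], 85], [[0, 0.96, 0.2], [0, 0, 0], 85], [[0, 0.96, 0.2], [0, 0, 0], 85], [[0, 0.96, 0.2], [0, 0, 0], 85], [[0, 0.96, 0.2], [0, 0, 0], 85], [[0, 0.96, 0.2], [0, 0, 0], 85], [[0, 0.96, 0.2], [0, 0, 0], 85], [[0, 0, 0], [0, 0, 0], 85]])

```text
time_s: 5.4
tool_pos: [0.534, -0.285, 0.1458]
ee_rot: [-0.0, 0.411, 0.912, 0.0]
wrist_force: [0.7, 0.4, -0.4]
width: 0.0853
grip_force: 0.0
```

```bash
python3 go.py .5355 -.286 .001 131.5
```

```text
turn [-0.001 -0.007 -0.012] shift [-0.07   0.017  5.792] now [ 0.534  -0.285   0.1458] yaw 131.44 w 0.0853 F [ 0.7  0.4 -0.4] j [-0.49  0.37 -0.17  1.03  0.    0.36] t 5.4
```

play_rows(steps=[[[-0.07, 0, 0.95], [0, 0, 0], 85], [[0, 0, 0.95], [0, 0, 0], 85], [[0, 0, 0.95], [0, 0, 0], 85], [[0, 0, 0.95], [0, 0, 0], 85], [[0, 0, 0.95], [0, 0, 0], 85], [[0, 0, 0.5], [0, 0, 0], 85], [[0, 0, 0.5], [0, 0, 0], 85], [[0, 0, 0], [0, 0, 0], 85], [[0, 0, 0], [0, 0, 0], 70], [[0, 0, 0], [0, 0, 0], 60], [[0, 0, 0], [0, 0, 0], 50], [[0, 0, 0], [0, 0, 0], 35], [[0, 0, 0], [0, 0, 0], 35], [[0, 0, 0], [0, 0, 0], 35]])

```text
time_s: 7.15
tool_pos: [0.5357, -0.2872, 0.0037]
ee_rot: [0.001, 0.412, 0.911, 0.001]
wrist_force: [0.6, 3.0, 6.1]
width: 0.0467
grip_force: 63.5
```

```bash
python3 go.py .5355 -.286 .001 131.5
```

```text
turn [ 0.023  0.016 -0.027] shift [0.041 0.024 0.108] now [ 0.5357 -0.2872  0.0037] yaw 131.36 w 0.0467 F [0.6 3.  6.1] j [-0.49  0.5  -0.32  0.74  0.    0.36] t 7.15
```

play_rows(steps=[[[0, 0, -0.05], [0, 0, 0], 35], [[0.4, 0, 0], [0, 0, 0], 35], [[0.7, 0, 0], [0, 0, 0], 35], [[0.8, 0, 0], [0, 0, 0], 35], [[0.8, 0, 0], [0, 0, 0], 35], [[0.8, 0, 0], [0, 0, 0], 35], [[0.8, 0, 0], [0, 0, 0], 35], [[0.8, 0, 0], [0, 0, 0], 35], [[0.5, 0, 0], [0, 0, 0], 35], [[0, 0, 0.05], [0, 0, 0], 35], [[0, 0, 0], [0, 0, 0], 85], [[0, 0, 0], [0, 0, 0], 85], [[0, 0, 0], [0, 0, 0], 85], [[0, 0, -1], [0, 0, 0], 85], [[0, 0, -1], [0, 0, 0], 85], [[0, 0, -1], [0, 0, 0], 85], [[-0.9, 0, -1], [0, 0, 0], 85], [[-0.9, 0, 0], [0, 0, 0], 85], [[-0.9, 0, 0], [0, 0, 0], 85], [[0, 0, 0], [0, 0, 0], 85]])

```text
time_s: 9.65
tool_pos: [0.4874, -0.2339, 0.1023]
ee_rot: [0.0, 0.413, 0.911, -0.0]
wrist_force: [-0.1, 0.8, -0.6]
width: 0.0849
grip_force: 0.0
```

```bash
python3 go.py .5 -.25 .001 131.5
python3 - <<'E'
from h import *; from bench import bot
t=bot.snapshot("top"); s=bot.snapshot("scene")
c=np.array([.5,-.22,.02]);u,v=proj(s,c)[0].astype(int);u2,v2=proj(t,c)[0].astype(int); print(u,v,u2,v2)
o=np.hstack([crop(s,u-50,v-50,100,100,4),crop(t,u2-50,v2-50,100,100,4)]); cv2.imwrite("pics/c4.png",o)
E
```

```text
turn [ 0.002  0.005 -0.047] shift [-0.817 -0.051  4.054] now [ 0.4874 -0.2339  0.1023] yaw 131.27 w 0.0849 F [-0.1  0.8 -0.6] j [-0.45  0.29 -0.39  0.89 -0.    0.4 ] t 9.65
231 166 404 187
```

View pics/c4.png

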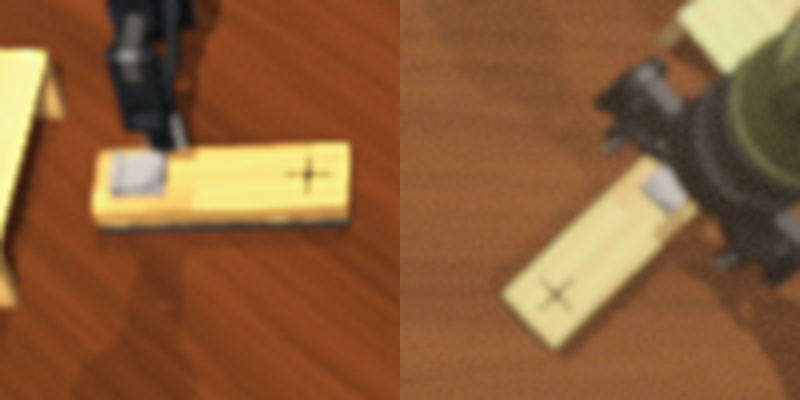

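```bash
cat >> h.py <<'E'
def dark(sn,u,v,k=5):
    u,v=int(round(u)),int(round(v)); g=sn["frame"][v-k:v+k+1,u-k:u+k+1].astype(float).sum(2); w=np.clip(np.median(g)-60-g,0,None)
    yy,xx=np.mgrid[v-k:v+k+1,u-k:u+k+1]; return np.array([(w*xx).sum(),(w*yy).sum()])/w.sum()
E
python3 - <<'E'
from fit import *
t=bot.snapshot("top"); s=bot.snapshot("scene"); m=lambda *a:np.array(a)/1000
S=lambda u,v:np.array([181+u/4-.38,116+v/4-.38]); T=lambda u,v:np.array([354+(u-400)/4-.38,137+v/4-.38])
ds=dark(s,258,160); dt=dark(t,393,211); print(ds,dt,unproj(s,ds,.024),unproj(t,dt,.024))
os=[(s,m(55,0,24),ds),(s,m(80,-24,24),S(350,143)),(s,m(80,24,24),S(350,214)),(s,m(-80,24,24),S(95,218)),(s,m(-80,-24,24),S(100,152))]
ot=[(t,m(55,0,24),dt),(t,m(80,24,24),T(502,294)),(t,m(80,-24,24),T(556,350)) ]
for o in (os,ot,os+ot):
    p,r=fit(o,[.49,-.24,2.3]); print(p[:2],np.degrees(p[2]),r); print("mark",p[:2]+.055*np.array([np.cos(p[2]),np.sin(p[2])]),"grip",p[:2]-.015*np.array([np.cos(p[2]),np.sin(p[2])]))
E
```

```text
[257.5998703  159.04085603] [392.55620155 210.14534884] [[ 0.44112202 -0.18315213  0.024     ]] [[ 0.44053967 -0.18259675  0.024     ]]
[ 0.48089217 -0.21916663] 138.03666771481596 [[0.5, 0.1], [0.6, 14.0], [1.0, 18.8], [0.3, 12.5], [0.8, 19.3]]
mark [ 0.43999566 -0.18239061] grip [ 0.49204576 -0.22919645]
[ 0.39291125 -0.21544386] 38.02492871036466 [[0.3, 1.6], [0.1, 0.1], [0.2, 25.3]]
mark [ 0.4362371  -0.18156363] grip [ 0.3810951  -0.22468393]
[ 0.48174666 -0.21838435] 139.09111899096078 [[0.5, 0.1], [0.8, 13.9], [1.2, 18.8], [0.1, 11.7], [0.6, 20.1], [0.1, 0.1], [14.8, 13.3], [13.1, 12.3]]
mark [ 0.4401803  -0.18236716] grip [ 0.49308294 -0.22820722]
```

Run:
```python
from fit import *
t=bot.snapshot("top"); s=bot.snapshot("scene"); m=lambda *a:np.array(a)/1000
S=lambda u,v:np.array([181+u/4-.38,116+v/4-.38]); T=lambda u,v:np.array([354+(u-400)/4-.38,137+v/4-.38])
ds=dark(s,258,160); dt=dark(t,393,211)
os=[(s,m(55,0,24),ds),(s,m(80,24,24),S(350,143)),(s,m(80,-24,24),S(350,214)),(s,m(-80,-24,24),S(95,218)),(s,m(-80,24,24),S(100,152))]
ot=[(t,m(55,0,24),dt),(t,m(80,-24,24),T(502,294)),(t,m(80,24,24),T(556,350)) ]
for o in (os,ot,os+ot):
    p,r=fit(o,[.49,-.24,2.3]); print(p[:2],np.degrees(p[2]),r); print("mark",p[:2]+.055*np.array([np.cos(p[2]),np.sin(p[2])]),"grip",p[:2]-.015*np.array([np.cos(p[2]),np.sin(p[2])]))
```

```text
[ 0.4789507  -0.22123328] 132.51753151875923 [[0.5, 0.6], [0.0, 0.4], [0.2, 2.1], [0.3, 0.6], [0.1, 0.6]]
mark [ 0.44178083 -0.18069439] grip [ 0.48908794 -0.23228934]
[ 0.47682498 -0.22319199] 132.23746727820722 [[0.1, 0.3], [0.3, 0.3], [0.2, 0.6]]
mark [ 0.43985372 -0.18247191] grip [ 0.48690806 -0.23429747]
[ 0.47823962 -0.22196086] 133.05113622931307 [[0.5, 0.2], [0.1, 0.1], [0.2, 2.7], [0.2, 0.7], [0.0, 0.5], [0.3, 0.0], [0.0, 0.1], [0.3, 0.9]]
mark [ 0.44069383 -0.1817699 ] grip [ 0.48847938 -0.23292203]
```

play_rows(steps=[[[0, 0, 0.9], [0, 0, -0.15], 85], [[0, 0, 0.9], [0, 0, 0], 85], [[0, 0, 0.9], [0, 0, 0], 85], [[0, 0, 0.7], [0, 0, 0], 85], [[0, 0, 0.6], [0, 0, 0], 85], [[0, 0, 0], [0, 0, 0], 70], [[0, 0, 0], [0, 0, 0], 60], [[0, 0, 0], [0, 0, 0], 50], [[0, 0, 0], [0, 0, 0], 35], [[0, 0, 0], [0, 0, 0], 35], [[0, 0, 0], [0, 0, 0], 35], [[0, 0, -0.15], [0, 0, 0], 35], [[0, 0, 0], [0, 0, 0], 35]])

```text
time_s: 11.58
tool_pos: [0.4861, -0.2326, 0.006]
ee_rot: [-0.0, 0.406, 0.914, 0.0]
wrist_force: [-0.3, -0.6, -7.2]
width: 0.0466
grip_force: 62.7
```

```bash
python3 go.py .5334 -.0132 .008 74.8
python3 - <<'E'
from fit import *
t=bot.snapshot("top"); s=bot.snapshot("scene")
ds=dark(s,258,159); dt=dark(t,393,210); print(ds,dt,unproj(s,ds,.027),unproj(t,dt,.027))
# punch, separate cameras
T=lambda u,v:np.array([u/3.5+140-.36,v/3.5+100-.36]); S=lambda u,v:np.array([u/4+290-.38,v/4+215-.38])
m=lambda *a:np.array(a)/1000
A=[(t,m(-45,142,10),T(322,252)),(t,m(-45,52,10),T(435,280)),(t,m(15,-12,150),T(525,178)),(t,m(-15,-12,150),T(518,215)),
(t,m(18,85,185),T(380,120)),(t,m(-18,85,185),T(362,170)),(t,m(-18,125,185),T(300,157))]
B=[(s,m(45,52,10),S(70,297)),(s,m(45,142,10),S(168,435)),(s,m(-45,142,10),S(298,340)),(s,m(0,0,55),S(80,155))]
for o in (A,B,A[:2]+B): p,r=fit(o,[.56,.09,-.26]); print(p,r)
for p in ([.562,.093,.034],): print(proj(s,p),proj(t,p))
i=crop(s,280,205,100,75,8); cv2.imwrite("pics/c5.png",i)
E
```

```text
turn [-7.0000e-03 -8.0000e-03  1.1454e+01] shift [ 8.967 -0.477 -0.078] now [ 0.4861 -0.2326  0.006 ] yaw 132.07 w 0.0466 F [-0.3 -0.6 -7.2] j [-0.45  0.4  -0.49  0.68  0.    0.39] t 11.575
[257.68247423 158.58762887] [392.5056 210.4448] [[ 0.44135444 -0.18216629  0.027     ]] [[ 0.43940454 -0.18172493  0.027     ]]
[ 0.56104682  0.09168977 -0.27499344] [[0.1, 0.1], [0.5, 0.4], [0.8, 0.7], [0.6, 1.0], [0.7, 0.6], [0.1, 0.3], [0.1, 0.4]]
[ 0.56317429  0.09394366 -0.25937249] [[0.5, 1.0], [0.4, 0.2], [1.1, 0.2], [0.1, 1.1]]
[ 0.56324312  0.09358734 -0.25933655] [[0.6, 0.2], [0.1, 0.1], [0.7, 0.9], [0.5, 0.1], [0.9, 0.3], [0.1, 1.2]]
[[309.83479698 255.57723894]] [[286.52501339 166.37078213]]
```

View pics/c5.png

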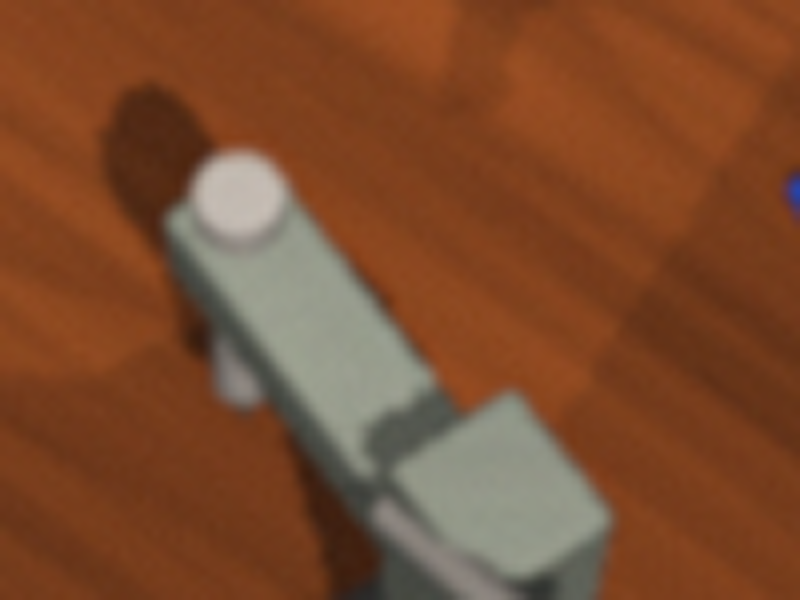

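Run:
```python
from fit import *
s=bot.snapshot("scene"); t=bot.snapshot("top")
for xy in ([.561,.0917],[.5632,.0938]):
  for z in (.034,.055,.12,.15): print(xy,z,(proj(s,[*xy,z])[0]-[280,205]+.44)*8, proj(t,[*xy,z])[0])
i=s["frame"][250:266,302:318].astype(int); print(i.sum(2)//3); print((i[:,:,0]-i[:,:,2]))
```

```text
[0.561, 0.0917] 0.034 [240.9385178  402.77054683] [287.02770416 166.73223881]
[0.561, 0.0917] 0.055 [240.05153844 370.8497667 ] [286.48581854 164.76747968]
[0.561, 0.0917] 0.12 [237.07750488 263.59556251] [284.64348995 158.08738281]
[0.561, 0.0917] 0.15 [235.57512797 209.28290825] [283.69746483 154.65706233]
[0.5632, 0.0938] 0.034 [241.59412228 412.95159823] [286.21249334 165.93110833]
[0.5632, 0.0938] 0.055 [240.71831933 381.18011437] [285.6525184  163.94895045]
[0.5632, 0.0938] 0.12 [237.78126259 274.41017192] [283.74873951 157.2098774 ]
[0.5632, 0.0938] 0.15 [236.29727078 220.33243869] [282.7711905  153.74937958]
[[ 67  67  63  57  70  98 115 111  93  77  73  89 115 143 154 154]
 [ 67  65  67  69  76  98 119 125 115  93  74  76  95 124 146 152]
 [ 67  68  65  67  79  98 119 130 130 114  86  73  78 102 130 149]
 [ 67  67  66  66  76  97 118 132 135 123  96  73  71  83 110 136]
 [ 69  69  68  65  71  88 108 120 126 123  99  74  68  72  89 115]
 [ 70  68  68  67  66  72  85  95  99  99  83  66  62  69  77  94]
 [ 66  70  69  69  68  67  70  70  72  73  70  61  62  66  72  79]
 [ 70  
[... 713 characters left out ...]
51 17 10 12 14 12  5  5  3  8 10 13]
 [91 90 89 83 60 26 11 11 12 12  9  6  5  5  8  9]
 [93 93 90 88 72 44 23 15 12 16 20 16  6  3  6  9]
 [90 93 92 91 86 70 51 33 22 29 45 42 20  6  3  5]
 [94 89 92 93 90 88 79 61 46 56 75 72 44 16  4  3]
 [94 91 93 92 92 91 89 83 76 80 87 88 71 37 12  3]
 [93 92 92 90 92 91 93 89 88 86 89 90 83 59 26  8]
 [92 92 91 92 91 91 91 91 89 88 87 89 84 68 38 14]
 [89 89 91 92 92 89 91 89 91 89 88 89 85 73 50 24]
 [88 89 93 90 93 91 90 91 91 90 92 89 88 80 60 36]
 [87 89 90 90 90 91 92 91 90 90 92 91 89 84 73 52]
 [88 87 87 89 91 91 92 90 91 91 91 91 90 88 79 59]
 [87 89 87 87 89 90 92 89 92 90 90 91 92 92 81 60]
 [88 87 88 88 90 89 91 90 92 89 91 90 91 92 85 67]]
```

play_rows(steps=[[[0, 0, 0], [0, 0, 0.955], 35], [[0, 0, 0], [0, 0, 0.955], 35], [[0, 0, 0], [0, 0, 0.955], 35], [[0, 0, 0], [0, 0, 0.955], 35], [[0, 0, 0], [0, 0, 0.955], 35], [[0, 0, 0], [0, 0, 0.955], 35], [[0, 0, 0], [0, 0, 0.955], 35], [[0, 0, 0], [0, 0, 0.955], 35], [[0, 0, 0], [0, 0, 0.955], 35], [[0, 0, 0], [0, 0, 0.955], 35], [[0, 0, 0], [0, 0, 0.955], 35], [[0, 0, 0], [0, 0, 0.955], 35], [[0, 0, 0], [0, 0, 0], 35]])

```text
time_s: 13.4
tool_pos: [0.4863, -0.2328, 0.006]
ee_rot: [-0.0, 0.794, 0.608, -0.0]
wrist_force: [-0.4, 1.2, -6.6]
width: 0.0465
grip_force: 62.6
```

```bash
python3 go.py .5443 .0270 .006 74.8
```

```text
turn [-0.008 -0.001  0.004] shift [10.636 -0.487 -0.   ] now [ 0.4863 -0.2328  0.006 ] yaw 74.82 w 0.0465 F [-0.4  1.2 -6.6] j [-0.45  0.4  -0.49  0.68 -0.    1.39] t 13.4
```

play_rows(steps=[[[0.85, -0.04, 0], [0, 0, 0], 35], [[0.85, -0.04, 0], [0, 0, 0], 35], [[0.85, -0.04, 0], [0, 0, 0], 35], [[0.85, -0.04, 0], [0, 0, 0], 35], [[0.85, -0.04, 0], [0, 0, 0], 35], [[0.85, -0.04, 0], [0, 0, 0], 35], [[0.85, -0.04, 0], [0, 0, 0], 35], [[0.85, -0.04, 0], [0, 0, 0], 35], [[0.85, -0.04, 0], [0, 0, 0], 35], [[0.85, -0.04, 0], [0, 0, 0], 35], [[0.85, -0.04, 0], [0, 0, 0], 35], [[0.8, -0.04, 0], [0, 0, 0], 35], [[0, 0, 0], [0, 0, 0], 35], [[0, 0, 0], [0, 0, 0], 35]])

```text
time_s: 15.15
tool_pos: [0.5414, 0.0149, 0.0061]
ee_rot: [0.0, 0.794, 0.607, -0.0]
wrist_force: [0.5, -0.8, -7.1]
width: 0.0468
grip_force: 62.7
```

```bash
python3 go.py .5443 .0270 .006 74.8
python3 - <<'E'
from fit import *
t=bot.snapshot("top"); s=bot.snapshot("scene")
o=np.hstack([crop(s,270,205,66,90,6),crop(t,255,130,66,90,6)]); cv2.imwrite("pics/c6.png",o)
E
```

```text
turn [-0.004  0.008  0.   ] shift [ 0.498 -0.016  0.006] now [0.5414 0.0149 0.0061] yaw 74.8 w 0.0468 F [ 0.5 -0.8 -7.1] j [ 0.03  0.4  -0.48  0.69 -0.    1.86] t 15.15
```

View pics/c6.png

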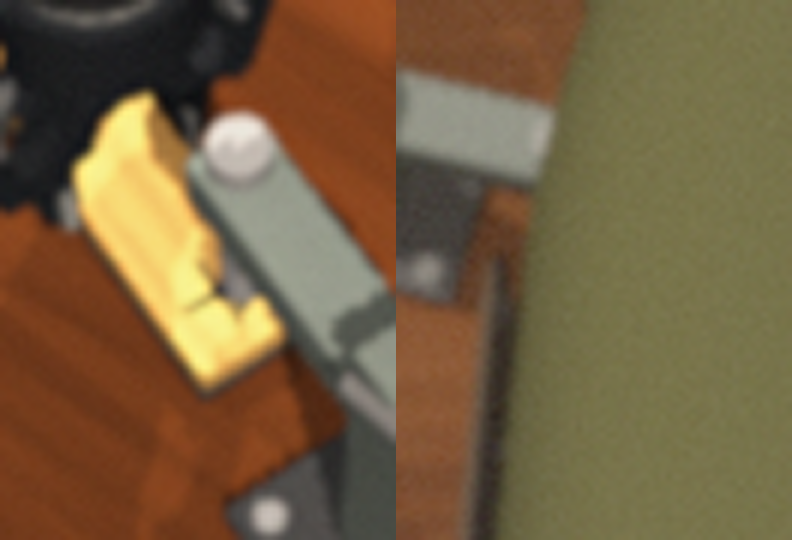

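Run:
```python
from fit import *
s=bot.snapshot("scene")
S=lambda u,v:np.array([270+u/6-.42,205+v/6-.42])
c=unproj(s,[S(205,383),S(285,326),S(75,178)],.028); print(c,np.linalg.norm(c[1]-c[0]))
d=np.array([np.cos(np.radians(74.8)),np.sin(np.radians(74.8))]);n=np.array([-d[1],d[0]])
print("mark scene",c[:2,:2].mean(0)-.025*d, c[0,:2]-.025*d+.024*n,c[1,:2]-.025*d-.024*n)
m=np.array([.5414,.0149])+.0682*d; print("TCP-based",m,"proj",(proj(s,[*m,.028])[0]+.42-[270,205])*6)
k=c[0]-c[2];print(np.degrees(np.arctan2(k[1],k[0])))
```

```text
[[0.59164889 0.10070433 0.028     ]
 [0.55588753 0.10859915 0.028     ]
 [0.56029203 0.00895452 0.028     ]] 0.03662243843665437
mark scene [0.56721348 0.08052633] [0.56193376 0.08287146] [0.57249319 0.0781812 ]
TCP-based [0.5592813  0.08071412] proj [221.07631556 287.78505314]
71.13137520590458
```

play_rows(steps=[[[0.24, -0.02, 0], [0, 0, 0], 35], [[0.24, 0, 0], [0, 0, 0], 35], [[0, 0, 0], [0, 0, 0], 35], [[0, 0, 0.08], [0, 0, 0], 35], [[0, 0, 0.08], [0, 0, 0], 35], [[0, 0, 0], [0, 0, 0], 35], [[0, 0, 0], [0, 0, 0], 60], [[0, 0, 0], [0, 0, 0], 85], [[0, 0, 0], [0, 0, 0], 85], [[0, 0, -0.8], [0, 0, 0], 85], [[0, 0, -0.8], [0, 0, 0], 85], [[-0.8, 0, -0.8], [0, 0, 0], 85], [[-1, 0, -1], [0, 0, 0], 85], [[-1, 0, -1], [0, 0, 0], 85], [[-1, 0, -1], [0, 0, 0], 85], [[-1, 0, -1], [0, 0, 0], 85], [[-1, 0, -1], [0, 0, 0], 85], [[-1, 0, -1], [0, 0, 0], 85], [[-1, 0, 0], [0, 0, 0], 85], [[-1, 0, 0], [0, 0, 0], 85]])

```text
time_s: 17.8
tool_pos: [0.4867, -0.1864, 0.2128]
ee_rot: [0.001, 0.795, 0.607, 0.0]
wrist_force: [0.1, 1.3, -0.3]
width: 0.0847
grip_force: 0.0
```

```bash
python3 go.py .5443 .0270 .006 74.8
python3 - <<'E'
from fit import *
t=bot.snapshot("top"); s=bot.snapshot("scene")
o=np.hstack([crop(s,265,195,66,90,6),crop(t,265,130,66,90,6)]); cv2.imwrite("pics/c7.png",o)
E
```

```text
turn [ 0.014  0.001 -0.006] shift [ 8.843 -0.014  8.273] now [ 0.4867 -0.1864  0.2128] yaw 74.77 w 0.0847 F [ 0.1  1.3 -0.3] j [-0.37  0.17 -0.27  1.13  0.    1.47] t 17.8
```

View pics/c7.png

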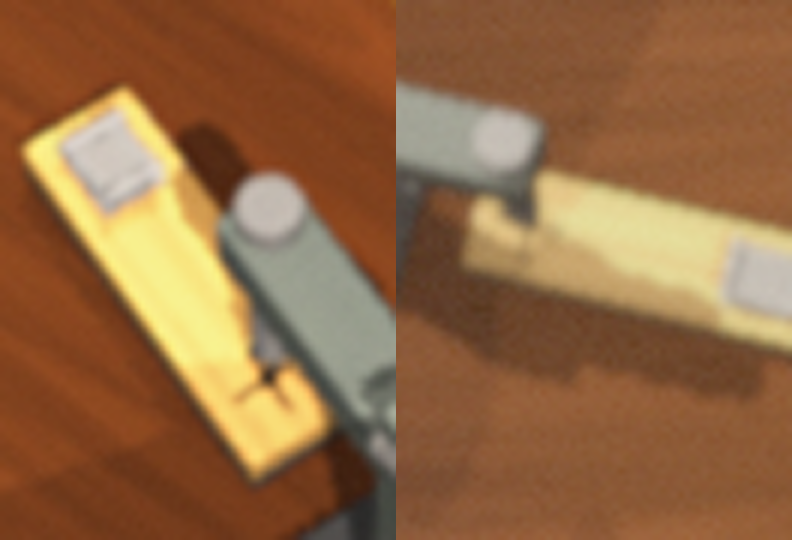

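Run:
```python
from fit import *
t=bot.snapshot("top"); s=bot.snapshot("scene"); m=lambda *a:np.array(a)/1000
S=lambda u,v:np.array([265+u/6-.42,195+v/6-.42]); T=lambda u,v:np.array([265+(u-396)/6-.42,130+v/6-.42])
os=[(s,m(55,0,24),S(269,377)),(s,m(-80,24,24),S(125,87)),(s,m(-80,-24,24),S(22,152)),(s,m(80,-24,24),S(256,474))]
p,r=fit(os,[.547,.04,1.305]); print(p,np.degrees(p[2]),r)
for o in (os[:1],): print("mark scene",unproj(s,S(269,377),.024))
p2,r2=fit(os[1:],p); print(p2,np.degrees(p2[2]),r2,"mark corners",p2[:2]+.055*np.array([np.cos(p2[2]),np.sin(p2[2])]))
f=s["frame"].astype(int).sum(2)//3
print("scene u302-318 v250-266"); print(f[248:268,300:320])
f=t["frame"].astype(int).sum(2)//3
print("top"); print(f[158:180,272:296])
print(proj(s,[.5634,.094,.024]),proj(s,[.5634,.094,.034]),proj(t,[.561,.0917,.024]))
```

```text
[0.54938457 0.04063118 1.30825582] 74.95753710434367 [[0.2, 0.7], [0.0, 0.3], [0.1, 0.2], [0.1, 0.9]]
mark scene [[0.56265831 0.0921914  0.024     ]]
[0.54988337 0.04128276 1.30573659] 74.81319580809412 [[0.2, 0.6], [0.0, 0.0], [0.1, 0.5]] mark corners [0.56429155 0.09436199]
scene u302-318 v250-266
[[207 205 203 196 175 152 126 108  97  79  72  80 101 131 148 154 153 152
  153 150]
 [209 207 203 201 188 160 132 115 107  92  75  71  82 109 136 151 155 153
  152 151]
 [210 208 206 204 194 168 139 117 113 110  94  78  73  89 118 144 153 155
  154 152]
 [209 210 208 205 198 177 149 121 118 124 115  94  76  76  97 125 146 154
  154 153]
 [211 211 209 208 204 189 148 114 117 130 131 112  85  72  81 103 132 147
  153 153]
 [210 210 210 209 208 192 141 104 115 129 135 124  99  75  72  82 110 136
  149 153]
 [206 206 205 208 208 196 153 113 114 127 132 129 116  93  76  74  87 117
  140 151]
 [196 198 201 205 206 198 177 142 116 115 111 116 118 108  96  80  75  94
  124 143]
 [188 192 197 201 201 198 190 168 116  85  81 104 127 133 122  94  74  79
  103 129]
 [186 188 193 197 197 197 196 177 
[... 2518 characters left out ...]
60]
 [ 62  64  67  73  85  99 109 114 119 121 127 130 130 130 134 139 150 155
  157 158 158 157 159 160]
 [ 63  65  63  68  74  75  85  89  97 100 109 113 116 125 127 136 146 152
  154 155 156 156 154 158]
 [ 63  60  67  64  67  66  70  72  75  80  88  89  96 106 112 120 131 139
  147 150 150 151 153 155]
 [ 64  62  64  64  59  66  65  66  67  70  66  75  80  86  90  98 108 121
  124 130 133 140 147 150]
 [ 63  66  69  62  65  66  66  64  65  65  67  71  73  76  76  78  86  91
   98 102 109 118 124 131]
 [ 65  64  66  67  64  66  65  66  65  65  66  72  73  71  73  67  73  75
   75  79  85  91  95 102]]
[[309.82050294 258.13422173]] [[309.76989663 256.29729168]] [[287.27749695 167.63792329]]
```

Run:
```python
from fit import *
t=bot.snapshot("top"); s=bot.snapshot("scene")
d=np.array([np.cos(np.radians(74.8)),np.sin(np.radians(74.8))]);n=np.array([-d[1],d[0]])
tipS=np.array([.5634,.094]);tipT=np.array([.561,.0917])
print("scene err (along,lat mm)", [((unproj(s,p,.024)[0,:2]-tipS)@np.c_[d,n]*1e3).round(1) for p in ([309.2,257.7],[309.4,257.4])])
# top: sample end edge and +x-side long edge with profiles from a model, subpixel by max gradient
g=cv2.GaussianBlur(t["frame"].astype(np.float32).sum(2),(0,0),.7)
def edge(base,dirn,pts):
    out=[]
    for a in pts:
        q=np.arange(-.012,.0121,.0005); P=np.c_[base+a+q[:,None]*dirn,np.full(len(q),.024)]
        uv=proj(t,P).astype(np.float32); v=cv2.remap(g,uv[:,0][None],uv[:,1][None],cv2.INTER_CUBIC)[0]
        G=-np.gradient(v); k=G.argmax(); out.append((round(q[k]*1e3,1),int(G[k])))
    return out
c=tipT-.055*d   # model block centre in top frame if mark on tip
print("end edge off",edge(c+.08*d,d,[n*o for o in (-.01,0,.008,.014,.019)]))
print("-n edge off",edge(c-.024*n,-n,[d*o for o in (-.07,-.05,-.03,-.01,.01,.03)]))
print("back end off",edge(c-.08*d,-d,[n*o for o in (-.018,-.012,-.006,0,.006,.012)]))
```

```text
scene err (along,lat mm) [array([-1.6, -0.5]), array([-2. ,  0.2])]
end edge off [(np.float64(0.0), 7), (np.float64(3.0), 21), (np.float64(1.0), 15), (np.float64(2.0), 15), (np.float64(1.0), 13)]
-n edge off [(np.float64(3.0), 19), (np.float64(1.0), 20), (np.float64(2.0), 20), (np.float64(2.5), 19), (np.float64(3.0), 20), (np.float64(3.5), 22)]
back end off [(np.float64(-1.0), 23), (np.float64(0.5), 26), (np.float64(-1.0), 24), (np.float64(0.5), 24), (np.float64(-0.5), 24), (np.float64(0.5), 24)]
```

Run:
```python
from fit import *
t=bot.snapshot("top"); s=bot.snapshot("scene")
d=np.array([np.cos(np.radians(74.8)),np.sin(np.radians(74.8))]);n=np.array([-d[1],d[0]])
def edge(sn,base,dirn,pts,z):
    g=cv2.GaussianBlur(sn["frame"].astype(np.float32).sum(2),(0,0),.7); out=[]
    for a in pts:
        q=np.arange(-.008,.0081,.0005); P=np.c_[base+a+q[:,None]*dirn,np.full(len(q),z)]
        uv=proj(sn,P).astype(np.float32); v=cv2.remap(g,uv[:,0][None],uv[:,1][None],cv2.INTER_CUBIC)[0]
        G=-np.gradient(v); k=G.argmax(); out.append(float(round(q[k]*1e3,1)))
    return out
for nm,sn,T in (("top",t,np.array([.561,.0917])),("scene",s,np.array([.5634,.094]))):
    Y=[d*o for o in (.012,.02,.028,.036,.044)]; X=[n*o for o in (-.01,-.005,0,.005,.01)]
    print(nm,"+n side",edge(sn,T+.015*n,n,Y,.15),"-n side",edge(sn,T-.015*n,-n,Y,.15),"nose",edge(sn,T-.012*d,-d,X,.15))
    print("  foot +n",edge(sn,T+.045*n,n,[d*o for o in (.06,.07,.08,.12,.13)],.01),"-n",edge(sn,T-.045*n,-n,[d*o for o in (.06,.08,.1,.12,.13)],.01),"back",edge(sn,T+.142*d,d,[n*o for o in (-.03,-.02,0,.02,.03)],.01),"front",edge(sn,T+.052*d,-d,[n*o for o in (-.03,-.02,0,.02,.03,.04)],.01))
```

```text
top +n side [1.0, 0.5, 0.0, -0.5, -0.5] -n side [0.5, 1.0, -0.5, 0.0, 0.0] nose [-4.5, -3.0, -4.0, -8.0, -6.5]
  foot +n [-1.5, -4.5, -2.0, -3.5, -6.5] -n [8.0, 6.0, 8.0, 8.0, 0.5] back [5.5, 1.0, -6.0, 3.5, -2.0] front [7.5, -3.0, -2.5, -5.0, -8.0, -3.0]
scene +n side [0.0, -0.5, -0.5, -0.5, -0.5] -n side [-1.5, -1.0, 0.0, -1.5, -0.5] nose [-1.5, 2.5, 4.5, 6.5, 3.5]
  foot +n [0.5, 6.0, -6.5, -5.0, -4.0] -n [-6.5, -3.0, -2.5, -1.5, -7.0] back [-8.0, -0.5, -1.5, -1.0, -8.0] front [-5.0, -1.0, -1.0, -8.0, 2.0, -7.0]
```

play_rows(steps=[[[0, 0, -1], [0, 0, -0.988], 40], [[0, 0, -1], [0, 0, -0.988], 40], [[0, 0, -1], [0, 0, -0.988], 40], [[0, 0, -1], [0, 0, -0.988], 40], [[0, 0, 0], [0, 0, -0.988], 40], [[0, 0, 0], [0, 0, -0.988], 40], [[0, 0, 0], [0, 0, -0.988], 40], [[0, 0, 0], [0, 0, -0.988], 40], [[0, 0, 0], [0, 0, -0.988], 40], [[0, 0, 0], [0, 0, -0.988], 40], [[0, 0, 0], [0, 0, -0.988], 40], [[0, 0, 0], [0, 0, -0.988], 40], [[0, 0, 0], [0, 0, -0.988], 40], [[0, 0, 0], [0, 0, -0.988], 40], [[0, 0, 0], [0, 0, -0.988], 40], [[0, 0, 0], [0, 0, -0.988], 40], [[0, 0, 0], [0, 0, -0.988], 40], [[0, 0, 0], [0, 0, -0.988], 40], [[0, 0, 0], [0, 0, -0.988], 40], [[0, 0, 0], [0, 0, -0.988], 40]])

```text
time_s: 20.7
tool_pos: [0.4868, -0.1848, 0.3123]
ee_rot: [-0.0, 0.054, 0.999, 0.0]
wrist_force: [0.4, -0.3, -0.1]
width: 0.0401
grip_force: 0.0
```

```bash
python3 go.py .4633 .3962 .312 198.2
```

```text
turn [ 1.000e-03 -1.000e-03 -4.881e+00] shift [-6.3670e+00  2.2371e+01  1.0000e-02] now [ 0.4868 -0.1848  0.3123] yaw 173.8 w 0.0401 F [ 0.4 -0.3 -0.1] j [-0.36  0.14 -0.08  1.35  0.   -0.25] t 20.7
```

play_rows(steps=[[[0, 0, 0], [0, 0, -0.976], 40], [[0, 0, 0], [0, 0, -0.976], 40], [[0, 0, 0], [0, 0, -0.976], 40], [[0, 0, 0], [0, 0, -0.976], 40], [[0, 0, 0], [0, 0, -0.976], 40], [[-0.265, 0.932, 0], [0, 0, 0], 40], [[-0.265, 0.932, 0], [0, 0, 0], 40], [[-0.265, 0.932, 0], [0, 0, 0], 40], [[-0.265, 0.932, 0], [0, 0, 0], 40], [[-0.265, 0.932, 0], [0, 0, 0], 40], [[-0.265, 0.932, 0], [0, 0, 0], 40], [[-0.265, 0.932, 0], [0, 0, 0], 40], [[-0.265, 0.932, 0], [0, 0, 0], 40], [[-0.265, 0.932, 0], [0, 0, 0], 40], [[-0.265, 0.932, 0], [0, 0, 0], 40], [[-0.265, 0.932, 0], [0, 0, 0], 40], [[-0.265, 0.932, 0], [0, 0, 0], 40], [[-0.265, 0.932, 0], [0, 0, 0], 40], [[-0.265, 0.932, 0], [0, 0, 0], 40], [[-0.265, 0.932, 0], [0, 0, 0], 40]])

```text
time_s: 23.2
tool_pos: [0.4729, 0.1791, 0.3123]
ee_rot: [0.0, -0.157, 0.988, 0.0]
wrist_force: [0.4, 1.1, 0.5]
width: 0.0398
grip_force: 0.0
```

play_rows(steps=[[[-0.265, 0.932, 0], [0, 0, 0], 40], [[-0.265, 0.932, 0], [0, 0, 0], 40], [[-0.265, 0.932, 0], [0, 0, 0], 40], [[-0.265, 0.932, 0], [0, 0, 0], 40], [[-0.265, 0.932, 0], [0, 0, 0], 40], [[-0.265, 0.932, 0], [0, 0, 0], 40], [[-0.265, 0.932, 0], [0, 0, 0], 40], [[-0.265, 0.932, 0], [0, 0, 0], 40], [[-0.265, 0.932, 0], [0, 0, 0], 40], [[0, 0, 1], [0, 0, 0], 40], [[0, 0, 1], [0, 0, 0], 40], [[0, 0, 1], [0, 0, 0], 40], [[0, 0, 1], [0, 0, 0], 40], [[0, 0, 1], [0, 0, 0], 40], [[0, 0, 1], [0, 0, 0], 40], [[0, 0, 1], [0, 0, 0], 40], [[0, 0, 1], [0, 0, 0], 40], [[0, 0, 0], [0, 0, 0], 40]])

```text
time_s: 25.45
tool_pos: [0.4639, 0.395, 0.1102]
ee_rot: [-0.002, -0.156, 0.988, -0.001]
wrist_force: [0.6, -0.6, 0.3]
width: 0.0401
grip_force: 0.0
```

```bash
python3 go.py .4633 .3962 .009 198.2
```

```text
turn [-0.018 -0.045 -0.044] shift [0.007 0.053 4.048] now [0.4639 0.395  0.1102] yaw -162.02 w 0.0401 F [ 0.6 -0.6  0.3] j [ 0.71  0.41 -0.2   0.97  0.    0.39] t 25.45
```

play_rows(steps=[[[0, 0.05, 0.9], [0, 0, -0.04], 40], [[0, 0, 0.9], [0, 0, 0], 40], [[0, 0, 0.9], [0, 0, 0], 40], [[0, 0, 0.7], [0, 0, 0], 40], [[0, 0, 0.4], [0, 0, 0], 40], [[0, 0, 0.22], [0, 0, 0], 40], [[0, 0, 0], [0, 0, 0], 30], [[0, 0, 0], [0, 0, 0], 20], [[0, 0, 0], [0, 0, 0], 5], [[0, 0, 0], [0, 0, 0], 5], [[0, 0, 0], [0, 0, 0], 5]])

```text
time_s: 26.82
tool_pos: [0.4654, 0.3972, 0.0127]
ee_rot: [0.001, -0.158, 0.987, 0.0]
wrist_force: [-0.6, -0.3, 4.9]
width: 0.0101
grip_force: 61.6
```

```bash
python3 go.py .4633 .3962 .312 198.2
```

```text
turn [ 0.008  0.015 -0.006] shift [  0.092  -0.012 -11.971] now [0.4654 0.3972 0.0127] yaw -161.83 w 0.0101 F [-0.6 -0.3  4.9] j [ 0.71  0.5  -0.3   0.77  0.    0.39] t 26.825
```

play_rows(steps=[[[0, 0, -0.5], [0, 0, 0], 5], [[0, 0, -1], [0, 0, 0], 5], [[0, 0, -1], [0, 0, 0], 5], [[0, 0, -1], [0, 0, 0], 5], [[0, 0, -1], [0, 0, 0], 5], [[0, 0, -1], [0, 0, 0], 5], [[0, 0, -1], [0, 0, 0], 5], [[0, 0, -1], [0, 0, 0], 5], [[0, 0, -1], [0, 0, 0], 5], [[0, 0, -1], [0, 0, 0], 5], [[0, 0, -1], [0, 0, 0], 5], [[0, 0, -1], [0, 0, 0], 5], [[0, 0, 0], [0, 0, -0.94], 5], [[0, 0, 0], [0, 0, -0.94], 5], [[0, 0, 0], [0, 0, -0.94], 5], [[0, 0, 0], [0, 0, -0.94], 5], [[0, 0, 0], [0, 0, -0.94], 5], [[0, 0, 0], [0, 0, -0.94], 5], [[0, 0, 0], [0, 0, -0.94], 5], [[0, 0, 0], [0, 0, -0.94], 5]])

```text
time_s: 29.32
tool_pos: [0.4645, 0.3962, 0.2992]
ee_rot: [-0.001, -0.469, 0.883, -0.0]
wrist_force: [1.0, -0.9, -3.4]
width: 0.0102
grip_force: 60.5
```

```bash
python3 go.py .5998 -.0242 .30 254.8
```

```text
turn [ 0.004 -0.013 -3.776] shift [14.808 -9.633 -0.031] now [0.4645 0.3962 0.2992] yaw -124.08 w 0.0102 F [ 1.  -0.9 -3.4] j [ 0.71  0.32  0.11  1.37 -0.   -0.27] t 29.325
```

play_rows(steps=[[[0, 0, 0], [0, 0, -0.944], 5], [[0, 0, 0], [0, 0, -0.944], 5], [[0, 0, 0], [0, 0, -0.944], 5], [[0, 0, 0], [0, 0, -0.944], 5], [[0.82, -0.535, 0], [0, 0, 0], 5], [[0.82, -0.535, 0], [0, 0, 0], 5], [[0.82, -0.535, 0], [0, 0, 0], 5], [[0.82, -0.535, 0], [0, 0, 0], 5], [[0.82, -0.535, 0], [0, 0, 0], 5], [[0.82, -0.535, 0], [0, 0, 0], 5], [[0.82, -0.535, 0], [0, 0, 0], 5], [[0.82, -0.535, 0], [0, 0, 0], 5], [[0.82, -0.535, 0], [0, 0, 0], 5], [[0.82, -0.535, 0], [0, 0, 0], 5], [[0.82, -0.535, 0], [0, 0, 0], 5], [[0.82, -0.535, 0], [0, 0, 0], 5], [[0.82, -0.535, 0], [0, 0, 0], 5], [[0.82, -0.535, 0], [0, 0, 0], 5], [[0.82, -0.535, 0], [0, 0, 0], 5], [[0.82, -0.535, 0], [0, 0, 0], 5]])

```text
time_s: 31.82
tool_pos: [0.584, 0.0228, 0.2993]
ee_rot: [-0.0, -0.606, 0.795, 0.0]
wrist_force: [0.5, -0.2, -3.4]
width: 0.0102
grip_force: 60.5
```

play_rows(steps=[[[0.82, -0.535, 0], [0, 0, 0], 5], [[0.82, -0.535, 0], [0, 0, 0], 5], [[0, 0, 1], [0, 0, 0], 5], [[0, 0, 1], [0, 0, 0], 5], [[0, 0, 1], [0, 0, 0], 5], [[0, 0, 1], [0, 0, 0], 5], [[0, 0, 1], [0, 0, 0], 5], [[0, 0, 1], [0, 0, 0], 5], [[0, 0, 1], [0, 0, 0], 5], [[0, 0, 1], [0, 0, 0], 5], [[0, 0, 0.5], [0, 0, 0], 5], [[0, 0, 0], [0, 0, 0], 5], [[0, 0, 0], [0, 0, 0], 5]])

```text
time_s: 33.45
tool_pos: [0.6001, -0.0229, 0.0879]
ee_rot: [0.001, -0.606, 0.795, -0.0]
wrist_force: [0.5, 0.2, -3.3]
width: 0.0104
grip_force: 60.5
```

```bash
python3 go.py .5998 -.0242 .013 254.8
```

```text
turn [-0.016  0.004 -0.03 ] shift [ 5.200e-02 -1.000e-03  2.995e+00] now [ 0.6001 -0.0229  0.0879] yaw -105.35 w 0.0104 F [ 0.5  0.2 -3.3] j [-0.04  0.41 -0.26  0.91 -0.   -1.34] t 33.45
```

play_rows(steps=[[[0.05, 0, 0.9], [0, 0, -0.03], 5], [[0, 0, 0.9], [0, 0, 0], 5], [[0, 0, 0.7], [0, 0, 0], 5], [[0, 0, 0.3], [0, 0, 0], 5], [[0, 0, 0.1], [0, 0, 0], 5], [[0, 0, 0], [0, 0, 0], 5], [[0, 0, 0], [0, 0, 0], 5]])

```text
time_s: 34.33
tool_pos: [0.5997, -0.0241, 0.015]
ee_rot: [0.0, -0.607, 0.794, -0.0]
wrist_force: [0.3, -0.3, -3.5]
width: 0.0103
grip_force: 60.5
```

```bash
python3 go.py .5882 -.0211 .0127 254.8
python3 - <<'E'
from fit import *
t=bot.snapshot("top"); s=bot.snapshot("scene")
np.savez("pics/s.npz",t=t["frame"],s=s["frame"])
E
```

```text
turn [-0.013  0.003 -0.   ] shift [0.003 0.475 0.092] now [ 0.5997 -0.0241  0.015 ] yaw -105.2 w 0.0103 F [ 0.3 -0.3 -3.5] j [-0.04  0.48 -0.33  0.76  0.   -1.35] t 34.325
```

play_rows(steps=[[[0, 0.2, 0], [0, 0, 0], 5], [[0, 0.2, 0], [0, 0, 0], 5], [[0, 0.07, 0], [0, 0, 0], 5], [[0, 0, 0.1], [0, 0, 0], 5], [[0, 0, 0], [0, 0, 0], 5]])

```text
time_s: 35.05
tool_pos: [0.5879, -0.021, 0.0127]
ee_rot: [0.0, -0.607, 0.794, -0.0]
wrist_force: [-2.5, -0.3, 5.9]
width: 0.0102
grip_force: 61.8
```

```bash
python3 go.py .5882 -.0211 .0127 254.8
```

```text
turn [-0.006  0.003  0.   ] shift [ 0.001 -0.013  0.002] now [ 0.5879 -0.021   0.0127] yaw -105.2 w 0.0102 F [-2.5 -0.3  5.9] j [-0.04  0.46 -0.36  0.74  0.   -1.34] t 35.05
```

play_rows(steps=[[[0, 0, 0], [0, 0, 0], 14], [[0, 0, 0], [0, 0, 0], 18], [[0, 0, 0], [0, 0, 0], 22], [[0, 0, 0], [0, 0, 0], 22], [[0, 0, -0.4], [0, 0, 0], 22], [[0, 0, -0.8], [0, 0, 0], 22], [[0, 0, -1], [0, 0, 0], 22], [[0, 0, -1], [0, 0, 0], 22], [[0, 0, -1], [0, 0, 0], 22], [[0.6, 0, -1], [0, 0, 0], 22], [[0.8, 0, -1], [0, 0, 0], 22], [[0.9, 0, -1], [0, 0, 0], 22], [[0.9, 0, 0], [0, 0, 0], 22], [[0.9, 0, 0], [0, 0, 0], 22], [[0.9, 0, 0], [0, 0, 0], 22], [[0.9, 0, 0], [0, 0, 0], 22], [[0.9, 0, 0], [0, 0, 0], 22], [[0.9, 0, 0], [0, 0, 0], 22], [[0.9, 0, 0], [0, 0, 0], 22], [[0, 0, 0], [0, 0, 0], 22]])

```text
time_s: 37.55
tool_pos: [0.5311, -0.2296, 0.1924]
ee_rot: [0.0, -0.607, 0.795, -0.0]
wrist_force: [0.4, -0.3, -0.9]
width: 0.0222
grip_force: 0.0
```

Run:
```python
from fit import *
t=bot.snapshot("top"); s=bot.snapshot("scene")
o=np.hstack([crop(s,255,175,80,110,5),crop(t,265,120,80,110,5)]); cv2.imwrite("pics/c8.png",o)
f=s["frame"].astype(int).sum(2)//3; print(f[253:264,300:320])
```

```text
[[196 194 193 194 190 174 125  99 113 129 133 122  97  76  71  82 108 136
  147 151]
 [193 195 195 195 192 180 142 110 113 125 129 127 113  91  75  73  88 116
  140 149]
 [190 194 194 196 195 190 173 138 115 114 111 115 118 107  96  79  75  94
  122 143]
 [186 191 194 196 196 196 190 167 115  84  80 100 125 133 123  92  72  78
   98 128]
 [186 188 193 195 196 197 194 176 111  57  69 126 167 171 148 109  79  71
   81 108]
 [188 186 190 193 196 193 185 165 110  64  82 144 185 189 174 141 102  78
   72  88]
 [191 188 187 190 191 180 161 147 136 123 114 142 180 191 187 174 139  98
   73  75]
 [193 190 187 183 173 156 158 172 182 177 159 141 167 187 192 187 170 122
   82  71]
 [191 191 188 177 158 156 179 192 196 194 178 148 144 172 188 191 181 149
  106  77]
 [180 191 191 184 174 179 190 197 196 195 189 171 150 161 182 190 189 171
  128  92]
 [162 187 193 189 186 186 190 193 194 195 195 187 176 171 182 189 192 180
  142 103]]
```

View pics/c8.png

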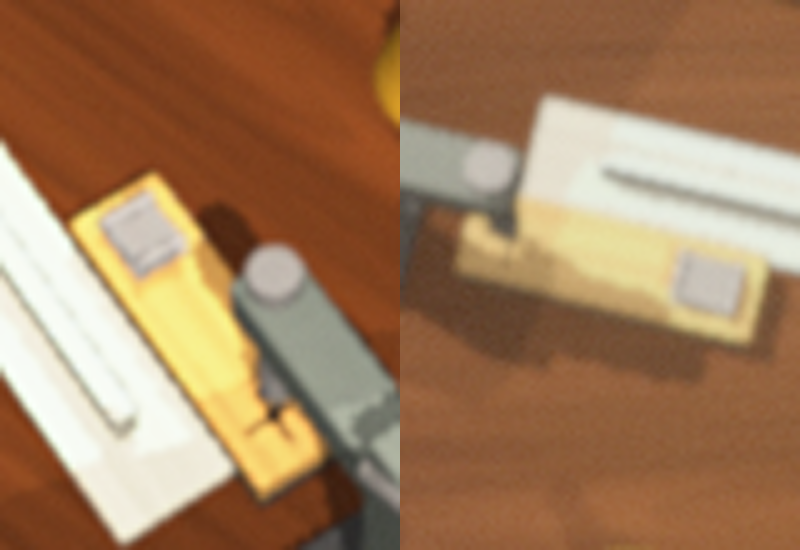

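Run:
```python
from fit import *
t=bot.snapshot("top"); s=bot.snapshot("scene")
d=np.array([np.cos(np.radians(74.8)),np.sin(np.radians(74.8))]);n=np.array([-d[1],d[0]])
mk=np.array([.562,.0924]); c=mk-.055*d
def edge(sn,base,dirn,along,z):
    g=cv2.GaussianBlur(sn["frame"].astype(np.float32).sum(2),(0,0),.7); out=[]
    for a in along:
        q=np.arange(-.008,.0081,.00025); P=np.c_[base+a*d+q[:,None]*dirn,np.full(len(q),z)]
        uv=proj(sn,P).astype(np.float32); v=cv2.remap(g,uv[:,0][None],uv[:,1][None],cv2.INTER_CUBIC)[0]
        G=np.abs(np.gradient(v)); k=G.argmax(); out.append(float(round(q[k]*1e3,2)))
    return np.array(out)
A=np.arange(-.07,.05,.01)
for nm,sn in (("top",t),("scene",s)):
    print(nm,"SE outer (0 = axis at 55)",edge(sn,c-.085*n,-n,A,.005),"block -n top edge",edge(sn,c-.024*n,-n,A,.024),"block +n",edge(sn,c+.024*n,n,A[:6],.024))
```

```text
top SE outer (0 = axis at 55) [0.75 1.25 1.75 2.25 2.75 2.5  3.   3.5  1.   1.5  2.   2.5 ] block -n top edge [-0.75 -0.25  0.    0.5   0.75  1.25  1.75  1.5   2.   -0.5  -0.25  0.25] block +n [2.75 2.25 2.   1.75 1.5  1.25]
scene SE outer (0 = axis at 55) [2.5  3.25 1.5  1.5  2.   3.   1.5  2.   2.75 1.25 2.25 0.75] block -n top edge [5.25 5.   6.   6.75 6.   6.   7.   5.5  6.5  5.   6.5  5.  ] block +n [-0.25 -0.75 -1.75 -0.25 -1.25  0.75]
```

```bash
cat > m.py <<'E'
from fit import *
t=bot.snapshot("top"); s=bot.snapshot("scene")
d=np.array([np.cos(np.radians(74.8)),np.sin(np.radians(74.8))]);n=np.array([-d[1],d[0]])
mk=np.array([.562,.0924]); c=mk-.055*d
def edge(sn,lat,along,z,w=.008):  # mean profile along the line -> lateral position (mm, +n) of steepest step
    g=sn["frame"].astype(np.float32).sum(2); q=np.arange(-w,w+1e-6,.00025); acc=0
    for a in along:
        uv=proj(sn,np.c_[c+a*d+(lat+q[:,None])*n,np.full(len(q),z)]).astype(np.float32)
        acc=acc+cv2.remap(g,uv[:,0][None],uv[:,1][None],cv2.INTER_LINEAR)[0]
    G=cv2.GaussianBlur(np.abs(np.gradient(acc/len(along)))[None],(0,0),3)[0]; k=G.argmax(); return round(float((lat+q[k])*1e3),2), round(float(G[k]),1)
B=np.arange(-.15,-.09,.003); F=np.arange(-.07,-.02,.002)
for nm,sn in (("top",t),("scene",s)):
    print(nm,"SE beyond block: outer",edge(sn,-.085,B,.005),"inner",edge(sn,-.025,B,.005),"| SE outer at block",edge(sn,-.085,F,.005),"| block -n",edge(sn,-.024,F,.024),"+n",edge(sn,.024,F,.024),"SE far out",[edge(sn,-.085,np.arange(a,a+.03,.002),.005)[0] for a in (-.15,-.12,-.09,-.06,-.03,0.,.02)])
E
python3 m.py
```

```text
top SE beyond block: outer (-87.0, 11.5) inner (-23.0, 11.2) | SE outer at block (-87.0, 11.3) | block -n (-24.25, 2.7) +n (25.5, 9.6) SE far out [-86.75, -87.0, -86.75, -87.0, -87.0, -87.0, -87.0]
scene SE beyond block: outer (-87.0, 25.3) inner (-24.25, 23.8) | SE outer at block (-87.0, 26.3) | block -n (-29.5, 18.3) +n (23.5, 17.1) SE far out [-87.0, -87.0, -87.0, -87.0, -87.0, -86.75, -86.75]
```

```bash
python3 -c "
from bench import bot
print(bot.finish_job())"
```

```text
the job is handed in; nothing more can be done
None
```

I've handed the job in. The block lies flat, clip up, with its cross an estimated 1.5 mm from straight under the grey punch's tip. The straightedge lies rib up, parallel along one long side with a gap of about 1 mm. I left the lamp cover, handbell and flashlight alone, and the hand-in gave no verdict.

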